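# Start and close the screw stopper of a spirit can

## Robot

A 6-joint arm with a two-finger parallel gripper is mounted at the origin on the work surface. World frame = base frame: x ahead of the robot, y to its left, z up, the work surface at z = 0. Lengths are in m, angles in rad, forces in N, time in s.
With the tool pointing down it reaches from about 0.325 to 0.775 m from the base axis. Payload 9.3 kg.
Tool frame: the origin (TCP) lies between the finger pads; the fingertips stand 25 mm ahead of it and the grasp point (between the pads) lies 6 mm ahead of it; y points along the fingers, z is the direction in which the jaws open and shut, and the axes are right-handed (so a half turn about y gives the same grasp; the last joint's range is limited). The gripper opens to 85 mm and grips with 20 to 120 N. Pads are 22 mm wide; open, the fingers measure 114 mm over their backs; the gripper's body (76 mm by 85 mm) begins 54 mm behind the grasp point. The pads swing forward as they close: fully open they stand 13 mm farther back than shut.
Start: joints at [1.15, 0.259, 0.021, 1.334, 0, 1.418], TCP at [0.146, 0.53, 0.256] pointing down, gripper open.
Joint ranges: [-3.04, 3.04], [-0.91, 1.82], [-1.04, 1.36], [-1.92, 1.95], [-1.52, 1.45], [-3.14, 3.14]. Speed limits (rad/s): [2.22, 2.22, 2.79, 3.14, 3.14, 3.14].

## Interface

Orientations are given as a rotation vector (axis times angle).
In Python, from bench import env, optics gives the robot as it stands.
- The arm moves only by the tool play_rows, never from a script. Its argument "rows" is a list of rows, each a list of 3 entries, a list of its own where there are three numbers: the shift along the tool's x, y, z in mm, then the turn, a rotation vector about the tool's x, y, z in degrees, then the closure, from -1 (fully open) to 1 (shut). In form: [[[x, y, z], [wx, wy, wz], grip], ...]. A call has 1 to 8 rows; each row is the pose to reach, as a shift and turn from the pose commanded when the call began, along the tool's axes at that moment; what a row does not reach only later rows make up. A row lasts 1/10 s, in which the tool goes at most 50 mm and 8.59 degrees, less where a joint would pass 70% of its speed; a pose out of reach is approached as far as the arm can. A call with a gripper value outside its range is refused whole. The fingers move at their own pace and stop on an object; "squeeze" is the grip in N (left out, the last holds). Time passes only in rows, so rows that repeat a pose let the fingers close. It gives the time, the measured TCP pose, the force and the opening at its end, in the units of the state.
- env.observe(): the state, without advancing time (a new reading comes with each control period).
- optics.capture(name): name is "scene" or "top"; returns a dict with "image" (480x640x3 uint8, blue, green, red), "camera_matrix" (3x3 intrinsics, pixels), "xyz" and "rotation" of the camera in the world. Camera axes: x right, y up, looking along -z (the intrinsics and any distortion apply to the point x, -y, -z); pixel columns grow to the right and rows downward; lengths in m; the calibration is good to about 2 mm. A picture is of the moment at which its call begins. There is no depth.
- env.finish_job(): hands the job in, once; it reports no verdict.
The state is a dict: "time_s": time; "qpos": joint angles; "joint_vel": joint speeds; "joint_torque": joint torques, N m; "tcp_pos": TCP position; "eef_rot": TCP orientation; "contact_force": force on the tool from outside, world axes, zero at the start; "torque": the same for the moment, N m; "gripper_width": finger opening in m.
Only numpy, scipy, OpenCV 4.12 (cv2) and the standard library are available. Lean on these libraries where they do the work, as an engineer would, in place of code of your own. Each camera call takes 0.05 s, during which the arm holds its last target. There are 200 camera calls.

## Task

One of the three metal spirit cans has a stopper still standing proud, its two thread lugs resting on the rim of the neck instead of in the thread. Without lifting it out of the neck, turn it backward (counter-clockwise seen from above) until the lugs line up with the two slots in the rim and drop in, then drive it forward (clockwise) a good part of a quarter turn, to its stop, and let go. Do not force it forward while it is still standing on the rim.

Things in the scene. Friction and masses are not known exactly. Their poses are not given: they have to be found in the camera images.
- plug: Loose steel stopper, 0.25 kg, upright in the neck; origin on its axis at the underside of its two lugs, z up, x along its handle and lugs. Lugs under the handle's ends: 12 mm wide, z 0 to 7 mm, out to 24 mm. Disc D36 at z 18 to 22. A D28 pilot reaches 22 mm down into the neck, 1 mm play. At first the lugs rest on the rim, handle 35 to 58 degrees clockwise (from above) of the slot line.
- handle (a point): Centre of the stopper's handle, 40 mm above its origin: a dark flat upright bar, 64 mm long (x), 14 mm thick (y), 36 mm high (z 22 to 58 mm of the stopper). Grip it across its thickness. Half a turn looks the same. Turning and lowering need little force, under 3 N; it stays where left.
- mouth (a point): Centre of the neck's top rim, axes of the can, z up. Two slots, 22 mm wide, go through the rim along +x and -x out to 26 mm, a black mark outside each. With the handle along x (within 10 degrees) the lugs fall 15 mm to a level floor. Fully down (13 mm or more) it turns clockwise under the rim, with no further descent, to a hard stop some 70 degrees from the slots; counter-clockwise 12 at most.
- can: The fixed can that this stopper closes; origin under its centre, x towards one slot. Metal cylinder D160, 150 mm high, small grips on its +x and -x sides, on top a steel neck D76 up to 190 mm. Two more cans like it stand by, 300 mm or so apart in a row along y, any order; their stoppers are already home: 15 mm lower, handles across the slots. Handles' tops: 248 mm high here, 233 mm there.
Things that resemble listed ones, but are neither listed nor needed, are in the scene too. Leave any orange look-alike of the plug alone.

How it is judged:
By the outcome, as a careful person would: the job done as asked, in the order asked, and still so for the second after the job is handed in, with the robot touching nothing.
It also fails if it takes over 32 s, if anything falls off the work surface, if the arm or the gripper's body presses on something with over 40 N, if the wrist force passes 120 N, or if a joint passes its speed limit or range.

## Working session

There is one attempt and no reset: what is moved stays moved. The work goes in short steps, Python scripts to look and compute and a tool call to move; the robot and the scene stay as the last step left them, time stands still between calls to the robot, and variables do not carry over. Pictures are saved under pics/ and viewed, about 8 in all and at most 12, crops included, and the job is handed in when it is done.

Besides the shell and the picture viewer there is one more tool, called after "Emit:" as name(argument=value, ...), one argument or row to a line, values as JSON. play_rows: Moves the arm, as the interface text tells. Its arguments: {"type":"object","properties":{"rows":{"type":"array"},"squeeze":{"type":"number"}},"required":["rows"]}

```bash
mkdir -p pics
cat > h.py <<'E'
import numpy as np, cv2
from bench import env, optics
def cap(n,f=None):
    d=optics.capture(n)
    if f: cv2.imwrite('pics/'+f,d['image'])
    return d
def ray(d,u,v):
    K=np.array(d['camera_matrix']);R=np.array(d['rotation'])
    if R.size==3: R=cv2.Rodrigues(R)[0]
    p=np.linalg.solve(K,[u,v,1.]); return np.array(d['xyz']),R@np.array([p[0],-p[1],-p[2]])
def onz(d,u,v,z):
    o,r=ray(d,u,v); return o+r*(z-o[2])/r[2]
def proj(d,P):
    K=np.array(d['camera_matrix']);R=np.array(d['rotation'])
    if R.size==3: R=cv2.Rodrigues(R)[0]
    c=R.T@(np.array(P)-d['xyz']); q=K@np.array([c[0],-c[1],-c[2]]); return q[:2]/q[2]
E
python3 - <<'E'
from h import *
for n in('scene','top'):
    d=cap(n,n+'0.png'); print(n,{k:v for k,v in d.items() if k!='image'})
print(env.observe())
E
```

```text
scene {'camera_matrix': array([[594.86909631,   0.        , 317.69326454],
       [  0.        , 594.86909631, 243.83304314],
       [  0.        ,   0.        ,   1.        ]]), 'xyz': array([1.1690681 , 0.68981269, 1.03691477]), 'rotation': array([0.33727119, 0.91165877, 2.28617487])}
top {'camera_matrix': array([[598.57244827,   0.        , 315.31159908],
       [  0.        , 598.57244827, 242.59356795],
       [  0.        ,   0.        ,   1.        ]]), 'xyz': array([0.4341168 , 0.07449023, 1.39226913]), 'rotation': array([ 0.10922237, -0.11650809, -1.5679464 ])}
{'time_s': 0.1, 'qpos': array([1.15047766e+00, 2.59108125e-01, 2.08536487e-02, 1.33368545e+00,
       3.32614051e-05, 1.41820073e+00]), 'joint_vel': array([ 4.27211281e-04,  9.07153182e-05,  3.61754271e-03, -1.57138255e-03,
       -9.38524944e-05, -1.58105475e-03]), 'joint_torque': array([ 6.55336917e-03, -5.56691766e+01,  3.45069981e+01,  1.16687897e-02,
       -1.02041854e-04,  4.40945269e-05]), 'tcp_pos': array([0.14540107, 0.53021306, 0.25574798]), 'eef_rot': array([-1.56164942,  0.21046667, -0.20990753]), 'contact_force': array([-0.17939517, -0.49056877,  0.55630812]), 'torque': array([0.00201454, 0.0469025 , 0.01557535]), 'gripper_width': 0.08549849287070091}
```

View pics/scene0.png

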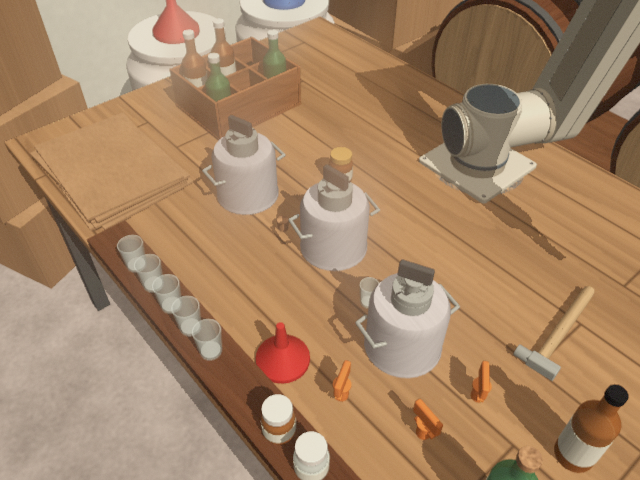

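View pics/top0.png

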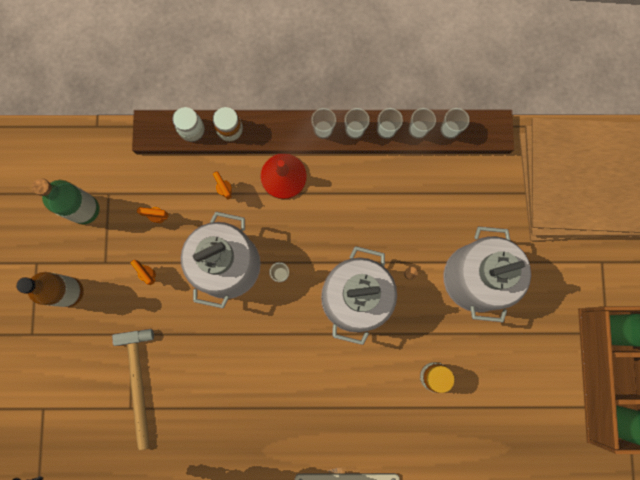

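The scene picture shows three cans at (245,170), (335,220) and (405,320). The top picture shows them at (220,260), (360,295) and (488,272). The orange look-alikes lie at the left of the top view. Next I'll enlarge the three necks in one composite.

Run:
```python
from h import *
t=cv2.imread('pics/top0.png');s=cv2.imread('pics/scene0.png')
def c(i,u,v,r=33): return cv2.resize(i[v-r:v+r,u-r:u+r],(264,264),interpolation=cv2.INTER_CUBIC)
a=np.hstack([c(t,213,255),c(t,363,292),c(t,505,270)]);b=np.hstack([c(s,414,285),c(s,338,190),c(s,241,136)])
cv2.imwrite('pics/z1.png',np.vstack([a,b]))
```

```text
(no output)
```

View pics/z1.png

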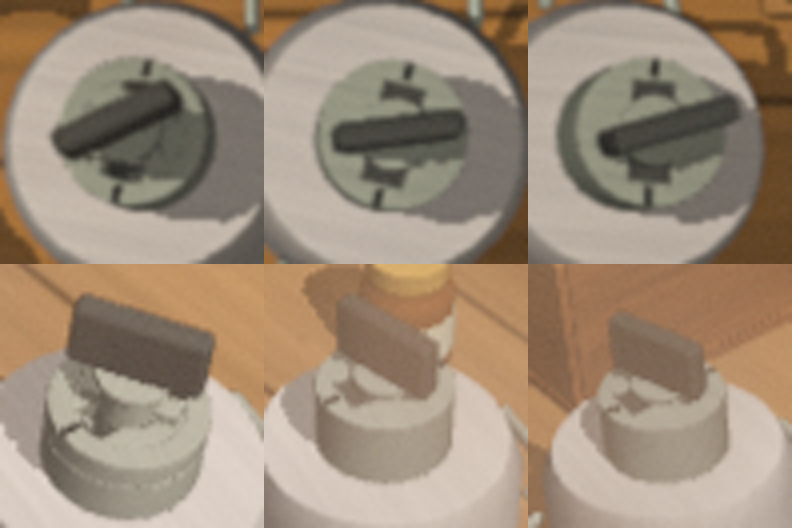

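The left (+y) can is the one: top (213,255), scene (414,285). Its handle is about 54° clockwise of the black marks, which fits 35–58°. The other two, at top (363,292) and (505,270), have handles about 74° across their slots and sit lower, so they are home.

Run:
```python
from h import *
d=cap('top');g=cv2.cvtColor(d['image'],cv2.COLOR_BGR2GRAY)
m1=np.array([216.7,238.7]);m2=np.array([208.9,270.3])
a,b=onz(d,*m1,.19),onz(d,*m2,.19);c=(a+b)/2;print('marks',a,b,'c',c,np.linalg.norm(a-b),'slot deg',np.degrees(np.arctan2(*(a-b)[1::-1])))
# rim by ellipse of light-green neck: use saturation print; handle by dark mask
m=np.zeros_like(g);m[222:288,180:246]=(g[222:288,180:246]<70)*255
n,l,st,ce=cv2.connectedComponentsWithStats(m)
i=1+np.argmax(st[1:,4]);pts=np.argwhere(l==i)[:,::-1].astype(np.float32)
r=cv2.minAreaRect(pts);print(st[i],r)
bx=cv2.boxPoints(r);w=np.array([onz(d,*p,.248)[:2] for p in bx]);print(w, w.mean(0))
e=[w[1]-w[0],w[2]-w[1]];e=max(e,key=np.linalg.norm);print('handle deg',np.degrees(np.arctan2(e[1],e[0])),np.linalg.norm(e))
s=cap('scene')
for P in(a,b,c): print(proj(s,P))
# expected handle centre top
print('c at .248 px',proj(d,[c[0],c[1],.248]),'scene',proj(s,[c[0],c[1],.248]))
o=env.observe();R=cv2.Rodrigues(o['eef_rot'])[0];print(R,o['tcp_pos'])
```

```text
marks [0.61605229 0.2690318  0.19      ] [0.55167152 0.28324179 0.19      ] c [0.5838619  0.27613679 0.19      ] 0.06593033001907456 slot deg -12.446643573202202
[194 243  31  19 141] ((209.60003662109375, 252.7000274658203), (8.049844741821289, 31.752164840698242), 63.43495178222656)
[[0.5732207  0.30325671]
 [0.60083506 0.24927376]
 [0.58681451 0.2420341 ]
 [0.55929813 0.29595144]] [0.5800421 0.272629 ]
handle deg -62.90850817370921 0.06063589275011965
[397.77656826 293.04558483]
[427.53995877 279.88845547]
[412.80416756 286.40252217]
c at .248 px [207.85109523 250.71632504] scene [416.60153581 265.51536399]
[[ 9.64360714e-01 -3.79570792e-04  2.64590758e-01]
 [-2.64590973e-01 -7.22992021e-04  9.64360459e-01]
 [-1.74746056e-04 -9.99999667e-01 -7.97656107e-04]] [0.14546288 0.53026763 0.25591049]
```

The grasp pose is (0.584, 0.276), jaw yaw about 27°, and joint 6 has room for the whole turn. I'm lifting first and then travelling.

Emit:
play_rows(
  rows=[
    [[0,-40,0],[0,0,0],-1],
    [[0,-75,0],[0,6,0],-1],
    [[40,-75,-10],[0,13,0],-1],
    [[80,-75,-21],[0,20,0],-1],
    [[120,-75,-32],[0,27,0],-1],
    [[160,-75,-42],[0,34,0],-1],
    [[200,-75,-53],[0,41,0],-1],
    [[240,-75,-63],[0,47.5,0],-1],
  ],
  squeeze=40,
)

```text
time_s: 1.0
tcp_pos: [0.3615, 0.405, 0.3313]
eef_rot: [-1.395, 0.857, -0.857]
contact_force: [0.0, 1.6, -0.5]
gripper_width: 0.0859
```

```bash
cat >> h.py <<'E'
def st(x=.584,y=.276,yaw=27.):
    o=env.observe();R=cv2.Rodrigues(o['eef_rot'])[0]
    y0=np.degrees(np.arctan2(R[1,2],R[0,2]))
    print('t',round(o['time_s'],2),'tcp',o['tcp_pos'].round(4),'yaw',y0.round(2),'tilt',R[:,1].round(3),'F',o['contact_force'].round(2),'T',o['torque'].round(2),'w',round(o['gripper_width'],4),'q',o['qpos'].round(2))
    print('shift to (x,y,same z), mm',(R.T@(np.array([x,y,o['tcp_pos'][2]])-o['tcp_pos'])*1e3).round(1),'wy',(y0-yaw).round(1))
    return o
E
python3 -c "
from h import *
st()"
```

```text
t 1.0 tcp [0.3615 0.405  0.3313] yaw 26.88 tilt [-0.  0. -1.] F [ 0.01  1.63 -0.47] T [ 0.05 -0.03  0.02] w 0.0859 q [0.69 0.24 0.18 1.51 0.   1.79]
shift to (x,y,same z), mm [215.6  -0.  140.1] wy -0.1
```

Emit:
play_rows(
  rows=[
    [[36,0,23],[0,0,0],-1],
    [[72,0,46],[0,0,0],-1],
    [[108,0,70],[0,0,0],-1],
    [[144,0,93],[0,0,0],-1],
    [[180,0,117],[0,0,0],-1],
    [[216,0,140],[0,0,0],-1],
    [[216,0,140],[0,0,0],-1],
  ],
)

```text
time_s: 1.7
tcp_pos: [0.5873, 0.2748, 0.329]
eef_rot: [-1.398, 0.858, -0.856]
contact_force: [0.8, -0.2, -1.0]
gripper_width: 0.0853
```

```bash
python3 -c "
from h import *
st()
d=cap('scene','s1.png');i=d['image'][170:330,330:500];e=cap('top')['image'][190:320,130:290]
cv2.imwrite('pics/z2.png',np.hstack([cv2.resize(i,(425,400)),cv2.resize(e,(373,400)) if 0 else cv2.resize(e,(375,400))]))"
```

```text
t 1.7 tcp [0.5873 0.2748 0.329 ] yaw 26.91 tilt [-0.002 -0.001 -1.   ] F [ 0.8  -0.18 -0.98] T [ 0.02 -0.01 -0.02] w 0.0853 q [ 0.31  0.44  0.47  1.61 -0.    1.41]
shift to (x,y,same z), mm [-2.6  0.  -2.4] wy -0.1
```

View pics/z2.png

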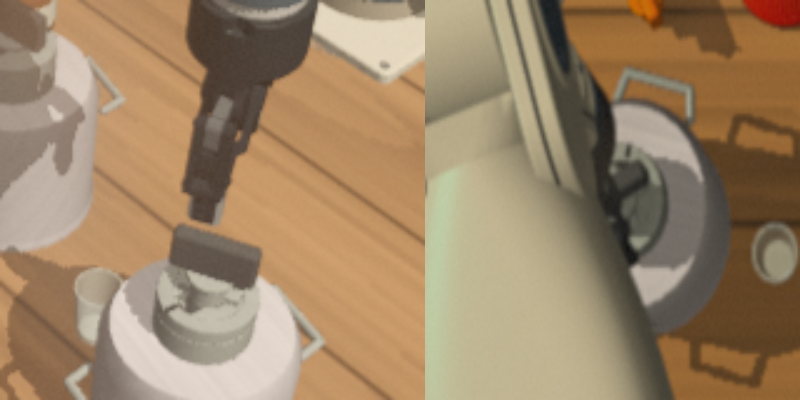

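The gripper is above the handle with the jaws straddling it, bar at crop (215,255). I'm descending in stages and checking.

Emit:
play_rows(
  rows=[
    [[0,0,0],[0,0,0],-1],
    [[0,20,0],[0,0,0],-1],
    [[0,40,0],[0,0,0],-1],
    [[0,55,0],[0,0,0],-1],
    [[0,55,0],[0,0,0],-1],
  ],
)

```text
time_s: 2.3
tcp_pos: [0.5816, 0.2787, 0.275]
eef_rot: [-1.399, 0.854, -0.851]
contact_force: [-0.2, 0.3, -0.2]
gripper_width: 0.0854
```

```bash
python3 -c "
from h import *
st()"
```

```text
t 2.3 tcp [0.5816 0.2787 0.275 ] yaw 27.26 tilt [-0.003 -0.001 -1.   ] F [-0.23  0.35 -0.18] T [-0.02  0.03 -0.01] w 0.0854 q [0.32 0.43 0.32 1.47 0.   1.41]
shift to (x,y,same z), mm [ 3.5 -0.   0.9] wy 0.3
```

Emit:
play_rows(
  rows=[
    [[0,12,0],[0,0,0],-1],
    [[0,24,0],[0,0,0],-1],
    [[0,32,0],[0,0,0],-1],
    [[0,32,0],[0,0,0],-1],
  ],
)

```text
time_s: 2.7
tcp_pos: [0.583, 0.2778, 0.2429]
eef_rot: [-1.398, 0.855, -0.852]
contact_force: [1.6, 0.2, 0.2]
gripper_width: 0.085
```

```bash
python3 -c "
from h import *
st();cap('scene');st();cap('scene');st()
d=cap('scene');i=d['image'][190:320,340:490]
st()
cv2.imwrite('pics/z3.png',cv2.resize(i,(600,520),interpolation=cv2.INTER_CUBIC))"
```

```text
t 2.7 tcp [0.583  0.2778 0.2429] yaw 27.16 tilt [-0.002 -0.001 -1.   ] F [1.58 0.24 0.16] T [-0.02  0.04  0.02] w 0.085 q [0.31 0.43 0.25 1.39 0.   1.41]
shift to (x,y,same z), mm [ 2.  -0.   0.1] wy 0.2
t 2.75 tcp [0.5833 0.2778 0.2438] yaw 27.15 tilt [-0.001 -0.    -1.   ] F [ 0.07 -0.61  0.24] T [ 0.02  0.04 -0.01] w 0.0856 q [ 0.31  0.43  0.25  1.39 -0.    1.41]
shift to (x,y,same z), mm [ 1.9 -0.  -0.1] wy 0.2
t 2.8 tcp [0.5835 0.2778 0.2443] yaw 27.15 tilt [-0. -0. -1.] F [-0.25 -0.46  0.42] T [-0.    0.01  0.01] w 0.0854 q [ 0.31  0.43  0.25  1.39 -0.    1.41]
shift to (x,y,same z), mm [ 1.9  0.  -0.4] wy 0.2
t 2.85 tcp [0.5836 0.2778 0.2446] yaw 27.15 tilt [ 0.  0. -1.] F [0.62 0.64 0.15] T [-0.    0.02  0.01] w 0.0852 q [ 0.31  0.43  0.25  1.39 -0.    1.41]
shift to (x,y,same z), mm [ 1.8 -0.  -0.5] wy 0.2
```

View pics/z3.png

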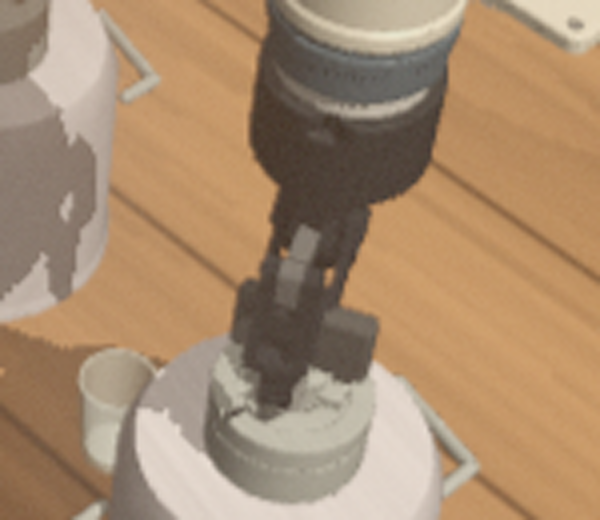

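The jaws straddle the bar, finger at crop (275,360) and handle at (240–375,340). I'll shift 2 mm along the bar and close.

Emit:
play_rows(
  rows=[
    [[2,1,0],[0,0,0],-0.3],
    [[2,1,0],[0,0,0],0.3],
    [[2,1,0],[0,0,0],1],
    [[2,1,0],[0,0,0],1],
    [[2,1,0],[0,0,0],1],
    [[2,1,0],[0,0,0],1],
  ],
  squeeze=30,
)

```text
time_s: 3.45
tcp_pos: [0.5843, 0.276, 0.2434]
eef_rot: [-1.397, 0.853, -0.853]
contact_force: [-0.3, -0.7, 1.2]
gripper_width: 0.0133
```

```bash
python3 -c "
from h import *
st();cap('scene');st();cap('scene');st()"
```

```text
t 3.45 tcp [0.5843 0.276  0.2434] yaw 27.16 tilt [ 0. -0. -1.] F [-0.28 -0.7   1.16] T [-0.15  0.15  0.06] w 0.0133 q [ 0.31  0.43  0.25  1.39 -0.    1.41]
shift to (x,y,same z), mm [-0.1 -0.  -0.3] wy 0.2
t 3.5 tcp [0.5844 0.276  0.2434] yaw 27.16 tilt [ 0. -0. -1.] F [-0.37 -1.3   1.54] T [-0.2   0.09  0.01] w 0.0134 q [ 0.31  0.43  0.25  1.39 -0.    1.41]
shift to (x,y,same z), mm [-0.1 -0.  -0.3] wy 0.2
t 3.55 tcp [0.5844 0.2761 0.2434] yaw 27.16 tilt [ 0. -0. -1.] F [-0.79 -0.56  0.87] T [-0.18  0.18  0.01] w 0.0134 q [ 0.31  0.43  0.25  1.39 -0.    1.41]
shift to (x,y,same z), mm [-0.1 -0.  -0.4] wy 0.2
```

Gripped at 13.4 mm with low forces. Now I'm turning backward (wy negative).

Emit:
play_rows(
  rows=[
    [[0,0,0],[0,-5,0],1],
    [[0,0,0],[0,-11,0],1],
    [[0,0,0],[0,-17,0],1],
    [[0,0,0],[0,-23,0],1],
    [[0,0,0],[0,-29,0],1],
    [[0,0,0],[0,-35,0],1],
    [[0,0,0],[0,-40,0],1],
    [[0,0,0],[0,-40,0],1],
  ],
)

```text
time_s: 4.35
tcp_pos: [0.5842, 0.2761, 0.2428]
eef_rot: [-1.549, 0.312, -0.311]
contact_force: [0.1, 0.4, -2.6]
gripper_width: 0.0135
```

```bash
python3 -c "
from h import *
st(yaw=77.6);cap('scene');st(yaw=77.6)"
```

```text
t 4.35 tcp [0.5842 0.2761 0.2428] yaw 67.23 tilt [-0.001 -0.    -1.   ] F [ 0.14  0.43 -2.59] T [ 0.07 -0.02  0.05] w 0.0135 q [0.31 0.43 0.25 1.39 0.   0.71]
shift to (x,y,same z), mm [-0.2  0.  -0.1] wy -10.4
t 4.4 tcp [0.5843 0.2761 0.2428] yaw 67.05 tilt [-0.001 -0.    -1.   ] F [ 0.08  0.02 -2.75] T [-0.05  0.04 -0.05] w 0.0135 q [0.31 0.43 0.25 1.39 0.   0.71]
shift to (x,y,same z), mm [-0.2  0.  -0.2] wy -10.5
```

Emit:
play_rows(
  rows=[
    [[0,0,0],[0,-4,0],1],
    [[0,0,0],[0,-8,0],1],
    [[0,0,0],[0,-10.5,0],1],
    [[0,0,0],[0,-10.5,0],1],
  ],
)

```text
time_s: 4.8
tcp_pos: [0.5843, 0.2761, 0.243]
eef_rot: [-1.564, 0.171, -0.17]
contact_force: [0.1, -0.1, -1.7]
gripper_width: 0.0135
```

```bash
python3 -c "
from h import *
st(yaw=77.6);d=cap('scene');st(yaw=77.6)
cv2.imwrite('pics/z4.png',cv2.resize(d['image'][190:320,340:490],(600,520),interpolation=cv2.INTER_CUBIC))"
```

```text
t 4.8 tcp [0.5843 0.2761 0.243 ] yaw 77.55 tilt [-0.001 -0.    -1.   ] F [ 0.06 -0.05 -1.67] T [ 0.    0.   -0.04] w 0.0135 q [0.31 0.43 0.25 1.39 0.   0.53]
shift to (x,y,same z), mm [-0.3  0.  -0.1] wy -0.0
t 4.85 tcp [0.5843 0.276  0.243 ] yaw 77.49 tilt [-0. -0. -1.] F [-0.15 -0.33 -2.72] T [-0.03  0.03  0.08] w 0.0133 q [0.31 0.43 0.25 1.39 0.   0.53]
shift to (x,y,same z), mm [-0.3  0.  -0.1] wy -0.1
```

View pics/z4.png

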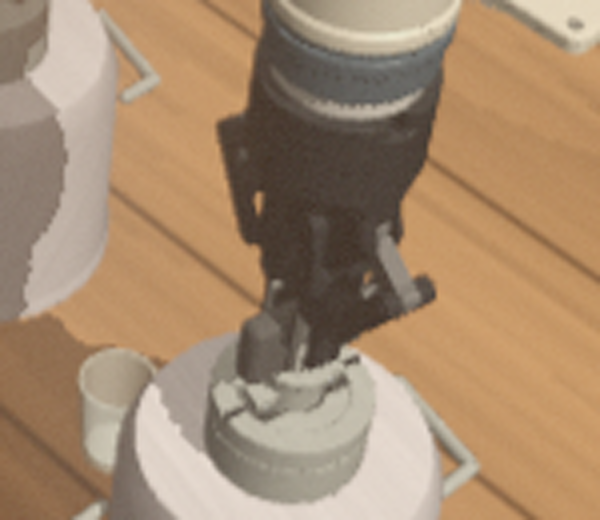

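The handle now points toward the mark at crop (235,405), and the gripper carries the plug's weight (−2.5 N). I'm lowering in small steps.

Emit:
play_rows(
  rows=[
    [[0,1.5,0],[0,0,0],1],
    [[0,3,0],[0,0,0],1],
    [[0,3,0],[0,0,0],1],
  ],
)

```text
time_s: 5.15
tcp_pos: [0.5843, 0.276, 0.2399]
eef_rot: [-1.564, 0.17, -0.169]
contact_force: [-0.2, 0.4, -2.1]
gripper_width: 0.0135
```

```bash
python3 -c "
from h import *
st(yaw=77.6);cap('scene');st(yaw=77.6)"
```

```text
t 5.15 tcp [0.5843 0.276  0.2399] yaw 77.61 tilt [-0. -0. -1.] F [-0.21  0.39 -2.12] T [ 0.08 -0.05  0.01] w 0.0135 q [ 0.31  0.43  0.24  1.38 -0.    0.53]
shift to (x,y,same z), mm [-0.3  0.  -0.1] wy 0.0
t 5.2 tcp [0.5843 0.276  0.2401] yaw 77.62 tilt [-0. -0. -1.] F [ 0.5  -0.1  -3.41] T [0.02 0.04 0.01] w 0.0134 q [0.31 0.43 0.24 1.38 0.   0.53]
shift to (x,y,same z), mm [-0.3  0.  -0.1] wy 0.0
```

It is dropping freely into the slots, so I'm continuing down.

Emit:
play_rows(
  rows=[
    [[0,2.5,0],[0,0,0],1],
    [[0,5,0],[0,0,0],1],
    [[0,7.5,0],[0,0,0],1],
    [[0,9.5,0],[0,0,0],1],
    [[0,11,0],[0,0,0],1],
    [[0,11,0],[0,0,0],1],
  ],
)

```text
time_s: 5.8
tcp_pos: [0.5843, 0.276, 0.229]
eef_rot: [-1.564, 0.169, -0.169]
contact_force: [-0.6, 0.1, -2.6]
gripper_width: 0.0133
```

```bash
python3 -c "
from h import *
st(yaw=77.6);cap('scene');st(yaw=77.6)"
```

```text
t 5.8 tcp [0.5843 0.276  0.229 ] yaw 77.66 tilt [-0. -0. -1.] F [-0.56  0.11 -2.57] T [-0.02  0.   -0.02] w 0.0133 q [0.31 0.43 0.22 1.35 0.   0.53]
shift to (x,y,same z), mm [-0.3  0.  -0.1] wy 0.1
t 5.85 tcp [0.5844 0.2761 0.2292] yaw 77.66 tilt [-0. -0. -1.] F [ 0.54 -0.11 -2.56] T [ 0.02  0.04 -0.01] w 0.0132 q [ 0.31  0.43  0.22  1.35 -0.    0.53]
shift to (x,y,same z), mm [-0.3  0.  -0.1] wy 0.1
```

Emit:
play_rows(
  rows=[
    [[0,0.7,0],[0,0,0],1],
    [[0,1.3,0],[0,0,0],1],
    [[0,1.3,0],[0,0,0],1],
  ],
)

```text
time_s: 6.15
tcp_pos: [0.5845, 0.2761, 0.2285]
eef_rot: [-1.564, 0.169, -0.17]
contact_force: [0.4, -0.8, 0.9]
gripper_width: 0.0134
```

```bash
python3 -c "
from h import *
st(yaw=77.6);cap('scene');st(yaw=77.6)"
```

```text
t 6.15 tcp [0.5845 0.2761 0.2285] yaw 77.66 tilt [ 0.001  0.    -1.   ] F [ 0.35 -0.8   0.88] T [-0.12  0.17 -0.  ] w 0.0134 q [ 0.31  0.43  0.21  1.35 -0.    0.53]
shift to (x,y,same z), mm [-0.4 -0.  -0.2] wy 0.1
t 6.2 tcp [0.5845 0.2761 0.2284] yaw 77.66 tilt [ 0.001  0.    -1.   ] F [-1.72  0.52  0.48] T [-0.09  0.21 -0.02] w 0.0133 q [ 0.31  0.43  0.21  1.35 -0.    0.53]
shift to (x,y,same z), mm [-0.4 -0.  -0.2] wy 0.1
```

On the floor: the drop is about 15 mm and Fz has turned positive. Now I'm driving clockwise.

Emit:
play_rows(
  rows=[
    [[0,0,0],[0,5,0],1],
    [[0,0,0],[0,12,0],1],
    [[0,0,0],[0,19,0],1],
    [[0,0,0],[0,26,0],1],
    [[0,0,0],[0,33,0],1],
    [[0,0,0],[0,40,0],1],
    [[0,0,0],[0,47,0],1],
    [[0,0,0],[0,54,0],1],
  ],
)

```text
time_s: 7.0
tcp_pos: [0.5846, 0.2761, 0.2284]
eef_rot: [-1.374, 0.903, -0.904]
contact_force: [0.7, -0.1, 1.0]
gripper_width: 0.0141
```

```bash
python3 -c "
from h import *
st(yaw=7.6)"
```

```text
t 7.0 tcp [0.5846 0.2761 0.2284] yaw 23.37 tilt [ 0.001  0.    -1.   ] F [ 0.72 -0.14  0.99] T [-0.02  0.02 -0.02] w 0.0141 q [ 0.31  0.43  0.21  1.35 -0.    1.47]
shift to (x,y,same z), mm [-0.1 -0.  -0.6] wy 15.8
```

Emit:
play_rows(
  rows=[
    [[0,0,0],[0,4,0],1],
    [[0,0,0],[0,8,0],1],
    [[0,0,0],[0,11,0],1],
    [[0,0,0],[0,13,0],1],
    [[0,0,0],[0,13,0],1],
  ],
)

```text
time_s: 7.5
tcp_pos: [0.5846, 0.2761, 0.2285]
eef_rot: [-1.29, 1.071, -1.072]
contact_force: [-0.6, -0.1, 2.1]
gripper_width: 0.0138
```

```bash
python3 -c "
from h import *
st(yaw=7.6);cap('scene');st(yaw=7.6)"
```

```text
t 7.5 tcp [0.5846 0.2761 0.2285] yaw 10.63 tilt [ 0.001  0.    -1.   ] F [-0.63 -0.11  2.09] T [-0.05  0.01 -0.05] w 0.0138 q [0.31 0.43 0.21 1.35 0.   1.7 ]
shift to (x,y,same z), mm [ 0.  -0.  -0.6] wy 3.0
t 7.55 tcp [0.5846 0.2761 0.2284] yaw 10.7 tilt [ 0.001  0.    -1.   ] F [-0.83 -0.19  1.96] T [ 0.03  0.02 -0.04] w 0.0136 q [0.31 0.43 0.21 1.35 0.   1.7 ]
shift to (x,y,same z), mm [ 0.  -0.  -0.6] wy 3.1
```

No stop felt yet (Tz≈0), so I'm continuing gently.

Emit:
play_rows(
  rows=[
    [[0,0,0],[0,1.5,0],1],
    [[0,0,0],[0,3,0],1],
    [[0,0,0],[0,4,0],1],
    [[0,0,0],[0,4,0],1],
  ],
)

```text
time_s: 7.95
tcp_pos: [0.5845, 0.2762, 0.2284]
eef_rot: [-1.261, 1.124, -1.124]
contact_force: [-1.7, 1.2, 5.2]
gripper_width: 0.0136
```

```bash
python3 -c "
from h import *
st(yaw=7.6);cap('scene');st(yaw=7.6)"
```

```text
t 7.95 tcp [0.5845 0.2762 0.2284] yaw 6.59 tilt [ 0.001  0.    -1.   ] F [-1.67  1.15  5.24] T [0.03 0.15 0.01] w 0.0136 q [0.31 0.43 0.21 1.35 0.   1.77]
shift to (x,y,same z), mm [ 0.1 -0.  -0.5] wy -1.0
t 8.0 tcp [0.5844 0.2762 0.2284] yaw 6.62 tilt [ 0.001  0.    -1.   ] F [-0.84 -0.71  5.69] T [0.01 0.13 0.  ] w 0.0136 q [0.31 0.43 0.21 1.35 0.   1.77]
shift to (x,y,same z), mm [ 0.1 -0.  -0.4] wy -1.0
```

Emit:
play_rows(
  rows=[
    [[0,0,0],[0,1.5,0],1],
    [[0,0,0],[0,3,0],1],
    [[0,0,0],[0,4,0],1],
    [[0,0,0],[0,4,0],1],
  ],
)

```text
time_s: 8.4
tcp_pos: [0.5838, 0.2764, 0.2284]
eef_rot: [-1.23, 1.176, -1.175]
contact_force: [-3.6, 1.2, 6.1]
gripper_width: 0.0135
```

```bash
python3 -c "
from h import *
st(yaw=7.6);d=cap('scene');st(yaw=7.6)
cv2.imwrite('pics/z5.png',cv2.resize(d['image'][190:320,340:490],(600,520),interpolation=cv2.INTER_CUBIC))"
```

```text
t 8.4 tcp [0.5838 0.2764 0.2284] yaw 2.63 tilt [-0.001  0.001 -1.   ] F [-3.61  1.22  6.08] T [0.1  0.82 0.21] w 0.0135 q [0.31 0.43 0.21 1.35 0.   1.84]
shift to (x,y,same z), mm [ 0.4 -0.   0.2] wy -5.0
t 8.45 tcp [0.5838 0.2764 0.2284] yaw 2.65 tilt [-0.     0.001 -1.   ] F [-3.87  0.97  6.77] T [0.13 0.85 0.21] w 0.0136 q [0.31 0.43 0.21 1.35 0.   1.84]
shift to (x,y,same z), mm [ 0.4 -0.   0.2] wy -5.0
```

View pics/z5.png

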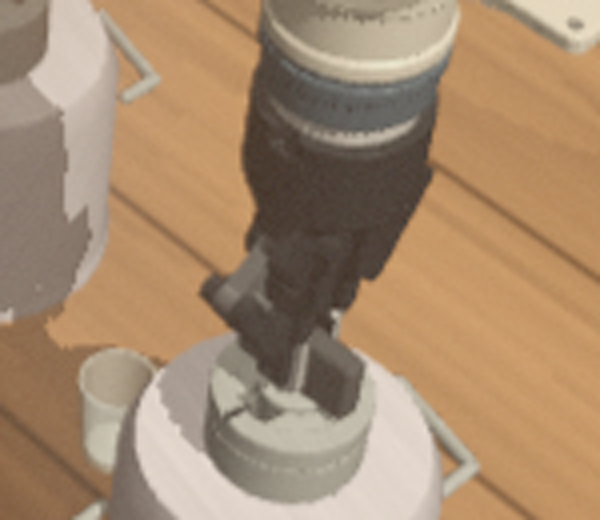

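Torque and side load are now building (Tz 0.21, My 0.85), so the stop is reached. The handle lies across the slot, low in the neck. I'm releasing and retreating upward.

Emit:
play_rows(
  rows=[
    [[0,0,0],[0,0,0],0.3],
    [[0,0,0],[0,0,0],-1],
    [[0,0,0],[0,0,0],-1],
    [[0,0,0],[0,0,0],-1],
    [[0,0,0],[0,0,0],-1],
    [[0,-15,0],[0,0,0],-1],
    [[0,-45,0],[0,0,0],-1],
    [[0,-85,0],[0,0,0],-1],
  ],
)

```text
time_s: 9.25
tcp_pos: [0.5839, 0.2758, 0.3124]
eef_rot: [-1.234, 1.177, -1.174]
contact_force: [1.3, -0.5, 0.5]
gripper_width: 0.0853
```

Emit:
play_rows(
  rows=[
    [[0,-20,0],[0,0,0],-1],
    [[-35,-20,20],[0,0,0],-1],
    [[-70,-20,40],[0,0,0],-1],
    [[-105,-20,60],[0,0,0],-1],
    [[-140,-20,80],[0,0,0],-1],
    [[-175,-20,100],[0,0,0],-1],
    [[-210,-20,120],[0,0,0],-1],
    [[-245,-20,140],[0,0,0],-1],
  ],
)

```text
time_s: 10.05
tcp_pos: [0.6782, 0.5018, 0.2897]
eef_rot: [-1.189, 1.16, -1.173]
contact_force: [0.4, 0.2, -1.4]
gripper_width: 0.0854
```

```bash
python3 -c "
from h import *
st()
t=cap('top')['image'];s=cap('scene')['image']
def c(i,u,v,r=33): return cv2.resize(i[v-r:v+r,u-r:u+r],(400,400),interpolation=cv2.INTER_CUBIC)
cv2.imwrite('pics/z6.png',np.hstack([c(t,213,255),c(s,414,285)]))"
```

```text
t 10.05 tcp [0.6782 0.5018 0.2897] yaw 2.69 tilt [ 0.034  0.024 -0.999] F [ 0.4   0.19 -1.4 ] T [-0.01 -0.03  0.04] w 0.0854 q [0.54 0.94 1.36 1.95 0.   2.06]
shift to (x,y,same z), mm [ 221.    -8.6 -104.7] wy -24.3
```

View pics/z6.png

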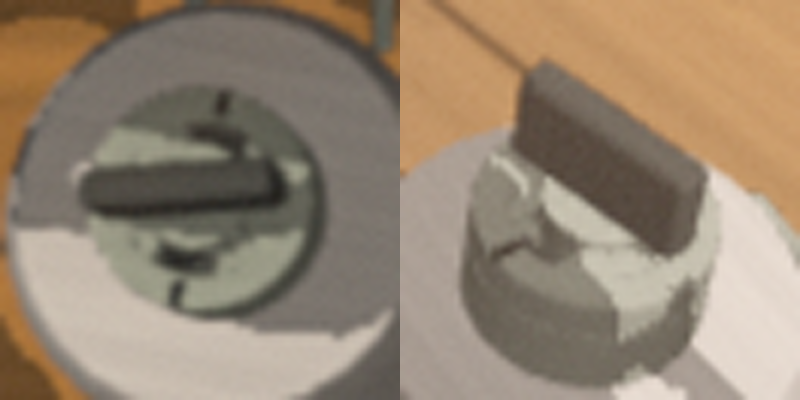

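The stopper is low in the neck, with its handle about 74° clockwise of the marks (top crop (85,190)–(275,180)), matching the two closed cans. My retreat went near the arm's reach limit, so I'm easing back before handing in.

Emit:
play_rows(
  rows=[
    [[0,0,-30],[0,0,0],-1],
    [[0,0,-65],[0,0,0],-1],
    [[0,0,-100],[0,0,0],-1],
    [[0,0,-100],[0,0,0],-1],
    [[0,0,-100],[0,0,0],-1],
  ],
)

```text
time_s: 10.65
tcp_pos: [0.5772, 0.4942, 0.3003]
eef_rot: [-1.168, 1.152, -1.175]
contact_force: [-0.1, -0.3, 1.1]
gripper_width: 0.0851
```

```bash
python3 -c "
from h import *
o=st(); print(abs(o['joint_vel']).max()); print(env.finish_job())"
```

```text
t 10.65 tcp [0.5772 0.4942 0.3003] yaw 2.65 tilt [ 0.052  0.034 -0.998] F [-0.05 -0.34  1.13] T [-0.1   0.03  0.02] w 0.0851 q [ 0.6   0.62  0.71  1.6  -0.    2.12]
shift to (x,y,same z), mm [218.2  -7.1  -3.3] wy -24.4
0.09597185856681915
the job is handed in; nothing more can be done
None
```

The stopper on the left (+y) can is closed to its stop, and I handed the job in at about 10.7 s. I turned it about 50° counter-clockwise until the lugs lined up. I then lowered it about 15 mm into the slots with no resistance until it touched the floor, drove it clockwise until torque built, and let go.

- **Last check:** the final picture shows the handle about 74° clockwise of the slot marks, seated low, matching the two cans that were already closed. The arm was clear of everything, with forces near zero.
- **Stop angle:** the stop was felt at about 75° of gripper turn, against the "some 70" you gave. That is within my few-degree error on the slot direction.
- **Retreat:** after release, I moved the gripper the wrong way and it reached the edge of its reach, with joints 3 and 4 reading at their limits (1.36 and 1.95). The rounded readings did not go past them, and I backed off before handing in.

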